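# Read two temperature loggers with a touch wand

### The job

Take the reading wand out of its holder and read the pin logger in the loaf tin, then the one in the small deep mince tin: hold the wand in line with the leaning pin, press its sprung nose gently and squarely onto the middle of the logger's head, about half-way in, and keep it steady for two seconds. Then put the wand back in its holder, upright with its collar resting on the rim, and let go. Leave the coffee cup and the salt tub standing where they are.

Things in the scene. Friction and masses are not known exactly. Their poses are not given: they have to be found in the camera images.
- wand: Loose grey reading wand, 0.18 kg, nose-down in its holder. Origin: centre of the underside of its black collar disc (48 mm diameter, 6 mm thick); z along the wand from nose to handle top. Handle above the collar: rounded bar 34 mm (x) by 26 mm (y), z 6 to 82 mm, cap to 85 mm; grip it near z 45 mm. Barrel below: 26 mm diameter to z -60 mm, end tapered to 20 mm.
- wand_tip (a point): Centre of the face of the wand's steel nose (16 mm diameter), at z -80 mm of the wand when the nose is out; moves with the nose, axes as the wand. The nose slides in along the axis by at most 12 mm against a spring: 1.2 N at first touch, 3 N half-way, 4.8 N at the stop, rigid after that.
- wand_holder: Grey fixed holder: plate 100 x 100 x 10 mm with an upright tube, 45 mm outer and 36 mm inner diameter, rim at 95 mm. Origin on the table under the tube's axis, z up. The wand's collar rests on the rim, barrel hanging free inside (5 mm play all round).
- holder_mouth (a point): Centre of the holder tube's rim, 95 mm above the table. The wand's origin is here when it stands home.
- loaf_tin: Fixed aluminium loaf tin filled with meat mix, 200 (x) x 147 (y) x 51 mm high, the one that has a logger in it. Origin: centre of its underside.
- foil_tin: Fixed small deep aluminium tin with coarse mince, 104 (x) x 165 (y) x 92 mm high. Origin: centre of its underside.
- loaf_logger: Pin logger in the loaf tin: 30 mm dark collar on the filling, thin pin, white round head 26 mm in diameter, 15 mm thick, ending in a 20 mm steel button 2 mm proud. Leans 0.3 to 0.62 rad from upright; does not move under 30 N. Origin: where the pin leaves the filling; z outward along the pin. The button's face lies on z, 45 to 75 mm from the origin: depth is not measured, feel for it.
- foil_logger: Pin logger in the mince tin, same kind and sizes as the other, with its own lean and depth: button face 45 to 75 mm from the origin along z, not measured.
- loaf_logger_root (a point): Same point and axes as loaf_logger (46 mm above the table, z outward along the pin).
- foil_logger_root (a point): Same point and axes as foil_logger (78 mm above the table, z outward along the pin).
- coffee_cup: Loose white cup, 77 x 101 x 64 mm, standing beyond the wand holder; a bystander. Origin: centre of its underside.
- salt_tub: Loose white tub with a lid, 64 mm diameter, 75 mm high, standing beyond the mince tin; a bystander. Origin: centre of its underside.

How it is judged:
On the way, in this order (a step that is already met when the one before it is completed fails the run):
1. the nose is pressed steadily (over 2 N) and squarely (within 0.2 rad, 7 mm) on the head of the logger in the loaf tin for 1 s (contact force between wand and loaf_logger above 2 N and angle between the z axis of wand and the z axis of loaf_logger_root, either way round below 0.2 rad and x of wand_tip in the frame of loaf_logger_root between -0.007 and 0.007 m and y of wand_tip in the frame of loaf_logger_root between -0.007 and 0.007 m and z of wand_tip in the frame of loaf_logger_root above 0.04 m and linear speed of wand below 0.015 m/s and angular speed of wand below 0.15 rad/s), for 1 s.
2. the nose is pressed steadily (over 2 N) and squarely (within 0.2 rad, 7 mm) on the head of the logger in the mince tin for 1 s (contact force between wand and foil_logger above 2 N and angle between the z axis of wand and the z axis of foil_logger_root, either way round below 0.2 rad and x of wand_tip in the frame of foil_logger_root between -0.007 and 0.007 m and y of wand_tip in the frame of foil_logger_root between -0.007 and 0.007 m and z of wand_tip in the frame of foil_logger_root above 0.04 m and linear speed of wand below 0.015 m/s and angular speed of wand below 0.15 rad/s), for 1 s.
At the end, for the whole second after the job is handed in: The wand stands released and at rest in its holder: its origin within 8 mm of the centre of the mouth, upright within 0.08 rad (distance between wand and holder_mouth below 0.008 m and angle between wand's own z axis and vertical below 0.08 rad and linear speed of wand below 0.01 m/s and contact force between the fingers and wand below 0.1 N); the robot touches nothing.
It fails at once if a logger is pressed with more than 15 N (contact force between wand and loaf_logger above 15 N).
It fails at once if a logger is pressed with more than 15 N (contact force between wand and foil_logger above 15 N).
It fails at once if the coffee cup is moved more than 30 mm (distance of coffee_cup from where it was at the start of the episode above 0.03 m).
It fails at once if the salt tub is moved more than 30 mm (distance of salt_tub from where it was at the start of the episode above 0.03 m).
It also fails if it takes over 66 s, if anything falls off the work surface, if the arm or the gripper's body presses on something with over 40 N, if the wrist force passes 120 N, or if a joint passes its speed limit or range.

### The arm

A 6-joint arm with a two-finger parallel gripper is mounted at the origin on a cart in front of the work surface, level with it; the furniture and walls round the work are solid. World frame = base frame: x ahead of the robot, y to its left, z up, the work surface at z = 0. Lengths are in m, angles in rad, forces in N, time in s.
With the tool pointing down it reaches from about 0.35 to 0.925 m from the base axis. Payload 6.4 kg.
Tool frame: the origin (TCP) lies midway between the tips of the shut fingers; the grasp point (between the pads) lies 19 mm behind it; z points along the fingers, y is the line along which they close (so a half turn about z gives the same grasp; the last joint's range is limited). The gripper opens to 85 mm and grips with 20 to 120 N. Pads are 22 mm wide; open, the fingers measure 114 mm over their backs; the gripper's body (76 mm by 85 mm) begins 54 mm behind the grasp point. The pads swing forward as they close: fully open they stand 13 mm farther back than shut.
Start: joints at [-1.292, 0.245, 1.558, -0, 1.339, -0.174], TCP at [0.284, -0.585, 0.231] pointing down, gripper open.
Joint ranges: [-3.13, 3.13], [-1.02, 2.26], [0.13, 2.54], [-0.95, 4.09], [0.21, 2.88], [-2.74, 2.74]. Speed limits (rad/s): [2.57, 2.57, 3.14, 3.14, 3.14, 3.14].

### API

Orientations are given as [roll, pitch, yaw] about the fixed x, y, z axes, in that order (R = Rz(yaw) Ry(pitch) Rx(roll)).
In Python, from workcell import env gives the robot as it stands.
- The arm moves only by the tool apply_moves, never from a script. Its argument "rows" is text: rows parted by semicolons, each of 6 numbers parted by spaces: the shift along the world's x, y, z in mm, then the turn, a rotation vector about the world's x, y, z in rad. A call has 1 to 8 rows; each row shifts and turns the commanded pose from where the row before left it; what a row does not reach is not made up. A row lasts 1/12 s, in which the tool goes at most 41.7 mm and 7.16 degrees, less where a joint would pass 70% of its speed; a pose out of reach is approached as far as the arm can. A call is refused whole if a number of a shift passes 41.7 or a number of a turn 0.125, either way. A call with a gripper value outside its range is refused whole. "gripper" is the closure, from -1 (fully open) to 1 (shut), set as the call begins (left out, the last holds). The fingers move at their own pace and stop on an object; "grip_force" is the grip in N (left out, the last holds). Time passes only in rows, so rows that do not move let the fingers close. It gives the time, the measured TCP pose, the force, the opening and the grip force at its end, in the units of the state.
- env.read_state(): the state, without advancing time (a new reading comes with each control period).
- env.snapshot(name): name is "scene" or "top" or "wrist"; returns the picture (420x560x3 uint8, red, green, blue); there is no depth.
- env.camera_model(name): a dict with "fx", "fy", "cx", "cy" (pixels), "k1" (the pictures are not rectified: a ray, as slopes to the right and down, at radius r is drawn at 1 + k1 r^2 times it, then the intrinsics apply), "view" (4x4, takes a point from world to camera coordinates). Camera axes: x right, y down, z forward; pixel columns grow to the right and rows downward; lengths in m; the calibration is good to about 2 mm. A picture is of the moment at which its call begins: read the wrist's pose just before it. camera_model takes no time and is no camera call; for the wrist camera it gives the pose at the moment of the call.
- env.close_job(): hands the job in; it is judged then, once.
Trained networks look in the newest picture that a camera, given by its name, has taken for a name from the list of things; names that differ only in an ending like _2 or _b are one class to them, and where a whole thing is asked for, a point or a joint stands for the part that bears it (a point fixed in the world has none). Each returns a list of dicts, best first, with "conf" (0 to 1); they miss things now and then, are a little off and sometimes report something else, mostly with a low value. They report only what shows in the picture. A call takes as long as a camera call.
- env.search_frame(camera, name): "point" ([x, y, z] in m, in world coordinates, good to about 4 mm: the middle of the surface that is visible of it).
- env.cut_out(camera, name): "mask" (420x560 bool, what is visible of it).
- env.mark_of(camera, name): "point" ([x, y, z] in m, in world coordinates, good to about 4 mm: a listed point, or the origin of a listed thing).
The state is a dict: "time_s": time; "q": joint angles; "dq": joint speeds; "joint_torque": joint torques, N m; "position": TCP position; "tool_rot": TCP orientation; "wrist_force": force on the tool from outside, world axes, zero at the start; "wrist_torque": the same for the moment, N m; "opening": finger opening in m; "finger_force": force on a finger pad.
Only numpy, scipy, OpenCV 4.12 (cv2) and the standard library are available. Lean on these libraries where they do the work, as an engineer would, in place of code of your own. Each camera call takes 0.05 s, during which the arm holds its last target. There are 200 camera calls.

## Working session

There is one attempt and no reset: what is moved stays moved. The work goes in short steps, Python scripts to look and compute and a tool call to move; the robot and the scene stay as the last step left them, time stands still between calls to the robot, and variables do not carry over. Pictures are saved under pics/ and viewed, at most 10 in all, crops included, and the job is handed in when it is done.

Besides the shell and the picture viewer there is one more tool, called after ">>>" as name(argument=value, ...) on one line, values as JSON. apply_moves: Moves the arm, as the interface text tells. Its arguments: {"type":"object","properties":{"rows":{"type":"string"},"gripper":{"type":"number"},"grip_force":{"type":"number"}},"required":["rows"]}

```bash
ls; mkdir -p pics; python3 - <<'E'
from workcell import env
import cv2,numpy as np
s=env.read_state();print(s)
for c in("scene","top"):
    im=env.snapshot(c);cv2.imwrite(f"pics/{c}0.png",im[:,:,::-1])
    m=env.camera_model(c);print(c,{k:(np.round(v,4).tolist()) for k,v in m.items()})
    for n in("wand","holder_mouth","wand_holder","loaf_logger_root","foil_logger_root","loaf_tin","foil_tin","coffee_cup","salt_tub"):
        print(n,[(np.round(d["point"],4).tolist(),round(d["conf"],2)) for d in env.mark_of(c,n)])
a=cv2.imread("pics/scene0.png");b=cv2.imread("pics/top0.png")
E
```

```text
pics
{'time_s': 0.0, 'q': array([-1.29207880e+00,  2.45809458e-01,  1.55903226e+00,  3.12210920e-05,
        1.33868274e+00, -1.74082017e-01]), 'dq': array([-0.00165447, -0.00010233, -0.00038344, -0.00143788,  0.00062166,
       -0.00071856]), 'joint_torque': array([ 1.61566265e-05, -4.29512787e+01, -3.26129794e+01, -1.72339978e-04,
        5.36893465e-03, -1.08308004e-05]), 'position': array([ 0.2842316 , -0.58393945,  0.23017346]), 'tool_rot': array([-3.13969530e+00, -3.64507848e-04,  4.52791991e-01]), 'wrist_force': array([-0.02636922, -0.50670137, -0.01986007]), 'wrist_torque': array([-0.01429925, -0.00812591, -0.0055888 ]), 'finger_force': 0.0, 'opening': 0.08539723447958626}
scene {'fx': 517.5925, 'fy': 517.5925, 'cx': 277.4829, 'cy': 211.0944, 'k1': 0.0168, 'view': [[0.8475, -0.5307, 0.0084, -0.4982], [-0.3511, -0.5724, -0.741, 0.2746], [0.398, 0.6251, -0.6715, 1.3134], [0.0, 0.0, 0.0, 1.0]]}
wand [([0.5768, 0.0012, 0.0951], 0.83)]
holder_mouth [([0.5761, -0.0021, 0.0959], 0.6)]
wand_holder [([0.5813, -0.0008, 0.0023], 0.69)]
loaf_logger_root [([0.6972, 0.2653, -0.0032], 0.7),
[... 421 characters left out ...]
view': [[0.0074, -0.9999, 0.0122, 0.0244], [-0.9976, -0.0082, -0.0691, 0.5945], [0.0692, -0.0116, -0.9975, 1.5038], [0.0, 0.0, 0.0, 1.0]]}
wand [([0.5728, 0.004, 0.0984], 0.58), ([0.5037, -0.2171, 0.0441], 0.41)]
holder_mouth [([0.5764, -0.0008, 0.0934], 0.57)]
wand_holder [([0.5802, -0.002, -0.0031], 0.65), ([0.5055, -0.2135, 0.0466], 0.24)]
loaf_logger_root [([0.5066, -0.2145, 0.0462], 0.52)]
foil_logger_root [([0.5038, -0.2147, 0.0449], 0.53), ([0.5701, 0.2604, 0.075], 0.47)]
loaf_tin [([0.4844, -0.2324, -0.0028], 0.57)]
foil_tin [([0.5726, 0.2732, -0.0001], 0.86), ([0.5714, 0.2592, 0.0785], 0.21)]
coffee_cup [([0.7105, 0.0018, -0.0009], 0.58)]
salt_tub [([0.6938, 0.2655, -0.0022], 0.64)]
```

View pics/scene0.png

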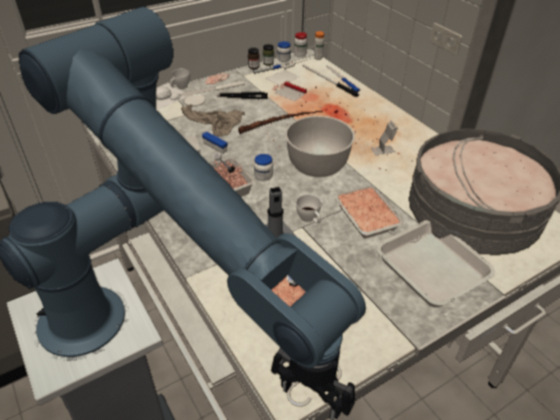

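View pics/top0.png

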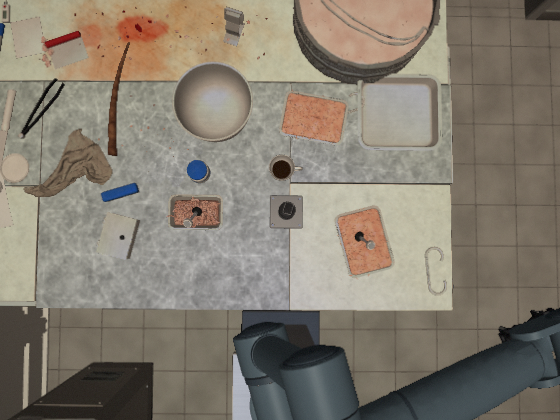

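Scene: wand at (275,205), mince tin at (235,175). Top: wand at (287,210), loaf logger collar at (360,237) with head at (371,245), mince logger collar at (196,211) with head toward (188,221). I'll check the wrist camera mount next.

```bash
cat > h.py <<'E'
from workcell import env
import cv2,numpy as np
from scipy.spatial.transform import Rotation as R
def pose():
    s=env.read_state();return np.array(s["position"]),R.from_euler("xyz",s["tool_rot"])
def proj(m,P):
    P=np.atleast_2d(P);c=P@m["view"][:3,:3].T+m["view"][:3,3];u=c[:,:2]/c[:,2:];r2=(u**2).sum(1,keepdims=True)
    u=u*(1+m["k1"]*r2);return u*[m["fx"],m["fy"]]+[m["cx"],m["cy"]]
def ray(m,px):
    d=(np.array(px,float)-[m["cx"],m["cy"]])/[m["fx"],m["fy"]];u=d.copy()
    for _ in range(10):u=d/(1+m["k1"]*(u@u))
    V=np.array(m["view"]);Rt=V[:3,:3].T;w=Rt@np.r_[u,1];return -Rt@V[:3,3],w/np.linalg.norm(w)
E
python3 - <<'E'
from h import *
p,r=pose();m=env.camera_model("wrist");V=m["view"]
T=np.eye(4);T[:3,:3]=r.as_matrix();T[:3,3]=p
print(np.round(np.linalg.inv(T)@np.linalg.inv(V),3));print(m["fx"],m["cx"],m["cy"],m["k1"])
for c,n in(("top",),()) if 0 else ():pass
im=cv2.imread("pics/top0.png")
cv2.imwrite("pics/topz.png",np.hstack([cv2.resize(im[195:275,330:410],(400,400),interpolation=2),cv2.resize(im[180:250,160:230],(400,400),interpolation=2)]))
E
```

```text
[[ 0.001 -0.956 -0.292  0.074]
 [ 1.     0.001  0.001  0.001]
 [-0.    -0.292  0.956 -0.144]
 [ 0.     0.     0.     1.   ]]
316.0509816359689 281.3591027844189 213.7484218931273 -0.049764204696610644
```

View pics/topz.png

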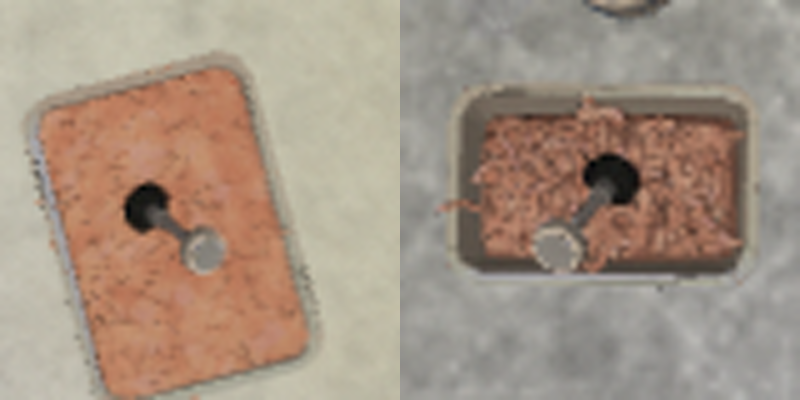

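>>> apply_moves(rows="19 31 0 0 0 0;19 31 0 0 0 0;19 31 0 0 0 0;19 31 0 0 0 0;19 31 0 0 0 0;19 31 0 0 0 0;19 31 0 0 0 0;19 31 0 0 0 0")

```text
time_s: 1.67
position: [0.437, -0.3349, 0.2315]
tool_rot: [3.141, -0.0, 0.453]
wrist_force: [0.4, -0.6, -0.6]
opening: 0.0855
finger_force: 0.0
```

```bash
cat >> h.py <<'E'
def look(tag):
    import pickle
    m=env.camera_model("wrist");im=env.snapshot("wrist");cv2.imwrite(f"pics/{tag}.png",im[:,:,::-1]);pickle.dump(m,open(f"pics/{tag}.pkl","wb"));return m,im
E
python3 - <<'E'
from h import *
m,im=look("w1");print(pose()[0])
print([(np.round(d["point"],4),d["conf"]) for d in env.mark_of("wrist","loaf_logger_root")])
E
```

```text
[ 0.43965415 -0.32994682  0.23135164]
[(array([ 0.502 , -0.2127,  0.0435]), 0.87)]
```

>>> apply_moves(rows="6 17 0 0 0 0;6 17 0 0 0 0;6 17 0 0 0 0;6 17 0 0 0 0;6 17 0 0 0 0;6 17 0 0 0 0;6 17 0 0 0 0;6 17 0 0 0 0")

```text
time_s: 2.43
position: [0.4845, -0.2004, 0.2315]
tool_rot: [3.141, 0.0, 0.452]
wrist_force: [1.1, -0.9, 0.5]
opening: 0.0855
finger_force: 0.0
```

```bash
python3 - <<'E'
from h import *
m,im=look("w2");print(pose()[0],pose()[1].as_euler("xyz"))
print([(np.round(d["point"],4),d["conf"]) for d in env.mark_of("wrist","loaf_logger_root")])
a=cv2.imread("pics/w1.png")
cv2.imwrite("pics/w12.png",np.hstack([cv2.resize(a,(400,300)),cv2.resize(cv2.imread("pics/w2.png"),(400,300))]))
E
```

```text
[ 0.48511905 -0.19792764  0.23135336] [-3.14058136e+00 -1.17309894e-03  4.54276633e-01]
[(array([ 0.5029, -0.2158,  0.0434]), 0.56)]
```

View pics/w12.png

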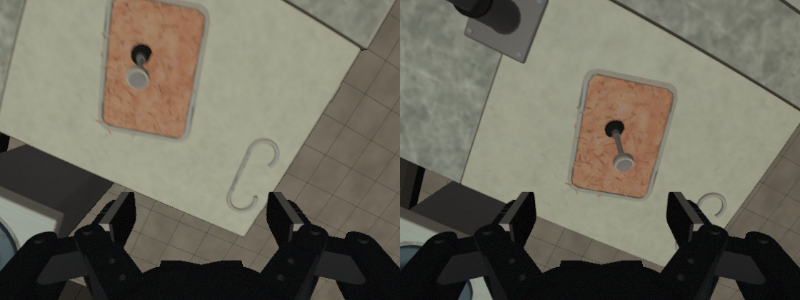

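```bash
python3 - <<'E'
import cv2,numpy as np
a=cv2.imread("pics/w1.png");b=cv2.imread("pics/w2.png")
# full px: w1 logger ~ (197,92); w2 ~ (305,203)
cv2.imwrite("pics/w12z.png",np.hstack([cv2.resize(a[50:130,155:235],(400,400),interpolation=2),cv2.resize(b[165:245,265:345],(400,400),interpolation=2)]))
E
```

```text
(no output)
```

View pics/w12z.png

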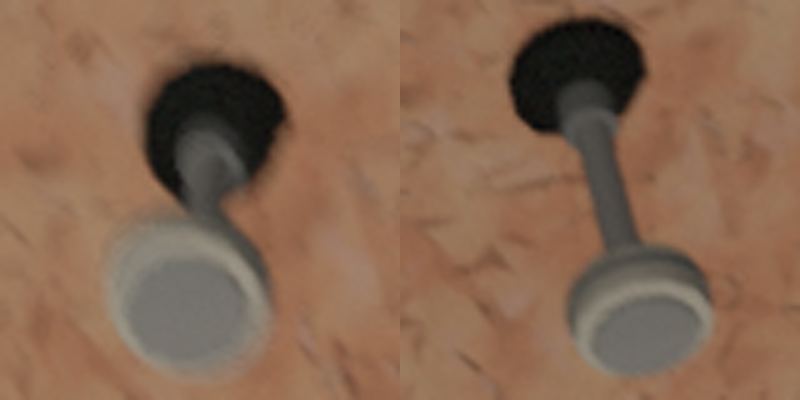

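```bash
cat >> h.py <<'E'
def tri(obs):
    A=np.zeros((3,3));b=np.zeros(3)
    for m,px in obs:
        o,w=ray(m,px);M=np.eye(3)-np.outer(w,w);D=1/np.linalg.norm(o-np.array([.5,0,.1]));A+=M*D*D;b+=M@o*D*D
    P=np.linalg.solve(A,b);return P,[np.round(proj(m,P)[0]-px,1) for m,px in obs]
def onplane(m,px,z):
    o,w=ray(m,px);return o+w*(z-o[2])/w[2]
E
python3 - <<'E'
from h import *
import pickle
m1,m2=[pickle.load(open(f"pics/w{i}.pkl","rb")) for i in(1,2)];mt=env.camera_model("top")
ms=[m1,m2,mt];c=[(198.4,76.6),(300.4,180.2),(359.6,236.4)];h=[(192.4,112),(315,232),(370.8,245)]
for m,p in zip(ms,c):print("collar",np.round(onplane(m,p,.049),4))
print(tri(list(zip(ms,c))))
H,e=tri(list(zip(ms,h)));print(H,e);H2,e=tri(list(zip(ms[1:],h[1:])));print(H2,e)
for m,p in zip(ms,h):print("head",np.round(onplane(m,p,H[2]),4))
for X in(H,H2):
    for root in ([.5045,-.214,.046],):
        d=X-root;print(np.linalg.norm(d),d/np.linalg.norm(d),np.arccos(d[2]/np.linalg.norm(d)))
fc=(197.1,211.5);fh=(187.5,223)
print("foil",onplane(mt,fc,.081),onplane(mt,fh,.13))
print("mouth?",env.camera_model("wrist")["view"][:3,3])
E
```

```text
collar [ 0.5032 -0.2147  0.049 ]
collar [ 0.5031 -0.2144  0.049 ]
collar [ 0.5029 -0.2168  0.049 ]
(array([ 0.50311731, -0.21458626,  0.04882649]), [array([-0.1,  0. ]), array([0.1, 0. ]), array([-0.8, -0.1])])
[ 0.47692885 -0.23786848  0.11359393] [array([ 0.1, -0.3]), array([-0.1,  0.1]), array([0.3, 0.5])]
[ 0.47838859 -0.23659348  0.11848869] [array([-0., -0.]), array([ 0.2, -0. ])]
head [ 0.4767 -0.2378  0.1136]
head [ 0.477  -0.2379  0.1136]
head [ 0.4782 -0.2371  0.1136]
0.07680372334510926 [-0.3589819  -0.31077248  0.88008662] 0.494751723491953
0.08029247357996688 [-0.32520374 -0.28138977  0.90280802] 0.44454129417006966
foil [0.57076784 0.25831893 0.081     ] [0.5357371  0.27736906 0.13      ]
mouth? [-0.39342277  0.29296988  0.4813406 ]
```

Left view (w1): button at (192,112), collar at (198,77). Right view (w2): button at (315,232), collar at (300,180). The three views agree to about 2 mm. Next is the wand.

>>> apply_moves(rows="7 28 8 0 0 0;7 28 8 0 0 0;7 28 8 0 0 0;7 28 8 0 0 0;7 28 8 0 0 0;7 28 8 0 0 0;0 0 0 0 0 0")

```text
time_s: 3.12
position: [0.5278, -0.0303, 0.2815]
tool_rot: [3.14, -0.003, 0.456]
wrist_force: [0.6, 0.5, 0.2]
opening: 0.0853
finger_force: 0.0
```

```bash
python3 - <<'E'
from h import *
m,im=look("w3");print(pose()[0],pose()[1].as_euler("xyz"))
for n in("wand","holder_mouth","wand_holder","foil_logger_root"):print(n,[(np.round(d["point"],4),d["conf"]) for d in env.mark_of("wrist",n)])
print(proj(m,[[.576,-.001,.18],[.576,-.001,.095],[.57,.26,.08]]))
cv2.imwrite("pics/w3v.png",cv2.resize(im[:,:,::-1],(784,588),interpolation=2))
E
```

```text
[ 0.52721907 -0.03199752  0.2805015 ] [ 3.13968092e+00 -1.49427737e-03  4.55341230e-01]
wand [(array([0.5794, 0.0008, 0.0962]), 0.61)]
holder_mouth [(array([ 0.4996, -0.2189,  0.0471]), 0.6), (array([ 0.4824, -0.2288,  0.0014]), 0.17)]
wand_holder []
foil_logger_root [(array([0.5673, 0.2611, 0.0793]), 0.8), (array([ 0.5001, -0.2177,  0.0468]), 0.35), (array([ 0.4827, -0.2309, -0.0019]), 0.32)]
[[273.62649177 141.88575368]
 [275.4112555  136.01306633]
 [ 41.14286958  27.14662232]]
```

View pics/w3v.png

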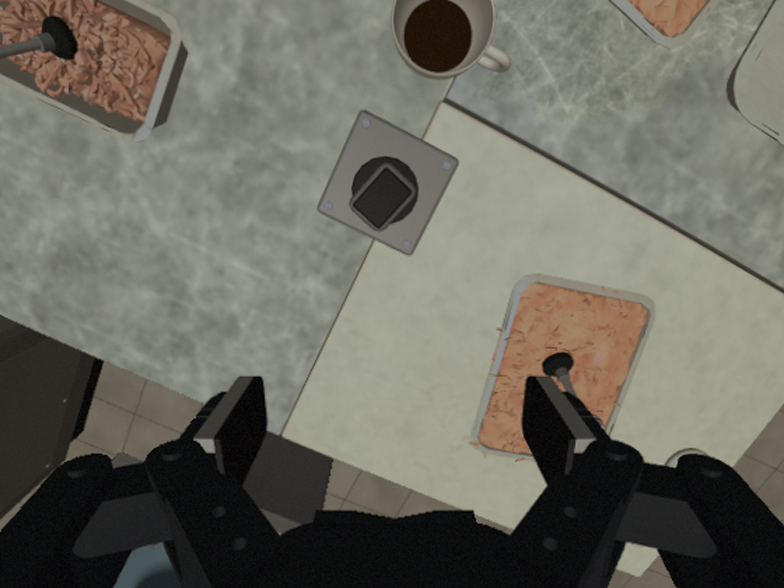

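Handle cap corners are about (386,165), (415,193), (379,230), (351,203) in the enlarged view, so its short axis runs about 45° across the image; the mince logger collar is at the top left (60,40).

```bash
python3 - <<'E'
from h import *
import pickle
m=pickle.load(open("pics/w3.pkl","rb"))
C=[onplane(m,np.array(c)/1.4,.179)[:2] for c in((386,165),(415,193),(379,230),(351,203))]
print(np.round(C,4),np.mean(C,0))
for i in range(4):
    d=C[(i+1)%4]-C[i];print(np.linalg.norm(d),np.arctan2(d[1],d[0]))
p,r=pose();print("tool x,y,yaw",r.as_matrix()[:,0],r.as_matrix()[:,1],env.read_state()["q"])
# collar disc
c=np.array((385,188))/1.4;print(onplane(m,c,.101))
# plate corners z=.01
P=[onplane(m,np.array(c)/1.4,.01)[:2] for c in((361,112),(458,159),(411,254),(318,208))];print(np.round(P,4),np.mean(P,0))
mt=env.camera_model("top")
print(onplane(mt,(286.5,211),.01))
E
```

```text
[[ 0.5925  0.0053]
 [ 0.5863 -0.0153]
 [ 0.5595 -0.0064]
 [ 0.5661  0.0137]] [ 0.57611777 -0.00066995]
0.021491219476735875 -1.8648822510154612
0.02819998277416094 2.8231786459112302
0.021197749301978784 1.2561142134263235
0.027757788163161653 -0.3080650787463786
tool x,y,yaw [ 0.90001883  0.4358498  -0.00102867] [ 4.35849680e-01 -9.00019408e-01 -3.49248488e-04] [-2.79346999e-01 -8.32717489e-02  1.81946012e+00 -4.31889383e-04
  1.40640360e+00  8.40537882e-01]
[5.77656258e-01 1.56071216e-04 1.01000000e-01]
[[ 0.6226  0.0471]
 [ 0.6253 -0.048 ]
 [ 0.529  -0.0492]
 [ 0.5296  0.0475]] [ 0.57662769 -0.00064179]
[ 0.57847208 -0.00186092  0.01      ]
```

>>> apply_moves(rows="7 4.5 -5 0 0 -0.11;7 4.5 -5 0 0 -0.11;7 4.5 -5 0 0 -0.11;7 4.5 -5 0 0 -0.11;7 4.5 -5 0 0 -0.11;7 4.5 -5 0 0 -0.11;7 4.5 -5 0 0 -0.11;0 0 0 0 0 0")

```text
time_s: 4.03
position: [0.5752, -0.0018, 0.2425]
tool_rot: [3.141, 0.003, -0.32]
wrist_force: [-0.3, 0.2, -0.6]
opening: 0.0853
finger_force: 0.0
```

```bash
python3 - <<'E'
from h import *
p,r=pose();print(p,r.as_euler("xyz"),env.read_state()["wrist_force"])
E
```

```text
[ 0.57517761 -0.00179048  0.24247456] [ 3.14123591e+00  2.77191194e-03 -3.20098756e-01] [-0.25041233  0.23107834 -0.64878671]
```

>>> apply_moves(rows="1.5 1 -24 0 0 0;0 0 -25 0 0 0;0 0 -25 0 0 0;0 0 -25 0 0 0;0 0 -22 0 0 0;0 0 0 0 0 0;0 0 0 0 0 0")

```text
time_s: 4.62
position: [0.5758, -0.0008, 0.1224]
tool_rot: [3.141, 0.003, -0.317]
wrist_force: [-0.0, 0.4, 1.0]
opening: 0.0857
finger_force: 0.0
```

>>> apply_moves(rows="0 0 0 0 0 0;0 0 0 0 0 0;0 0 0 0 0 0;0 0 0 0 0 0;0 0 0 0 0 0;0 0 0 0 0 0;0 0 0 0 0 0;0 0 0 0 0 0", gripper=1, grip_force=50)

```text
time_s: 5.28
position: [0.5774, -0.0, 0.1243]
tool_rot: [-3.141, -0.001, -0.317]
wrist_force: [-0.7, 0.3, 5.7]
opening: 0.0253
finger_force: 51.3
```

>>> apply_moves(rows="0 0 20 0 0 0;0 0 28 0 0 0;0 0 28 0 0 0;0 0 28 0 0 0;0 0 26 0 0 0;0 0 0 0 0 0")

```text
time_s: 5.78
position: [0.5794, -0.0005, 0.2591]
tool_rot: [-3.14, -0.01, -0.317]
wrist_force: [0.8, 0.1, -1.1]
opening: 0.0258
finger_force: 50.7
```

>>> apply_moves(rows="-14 -26 0 .041 -.046 0;-19 -35 0 .041 -.046 0;-19 -35 0 .041 -.046 0;-19 -35 0 .041 -.046 0;-19 -35 0 .041 -.046 0;-19 -35 0 .041 -.046 0;-19 -35 0 .041 -.046 0;-19 -35 0 .041 -.046 0")

```text
time_s: 6.45
position: [0.428, -0.2718, 0.2518]
tool_rot: [-2.704, -0.24, -0.372]
wrist_force: [1.0, -0.6, -1.8]
opening: 0.025
finger_force: 50.8
```

>>> apply_moves(rows="-3 -11 0 0 0 0;0 0 0 0 0 0;0 0 0 0 0 0;0 0 0 0 0 0")

```text
time_s: 6.78
position: [0.4272, -0.2806, 0.2523]
tool_rot: [-2.706, -0.238, -0.369]
wrist_force: [-0.0, 1.1, -2.3]
opening: 0.0259
finger_force: 51.0
```

```bash
python3 - <<'E'
from h import *
p,r=pose();print(p,r.as_matrix()[:,2],env.read_state()["q"],env.read_state()["opening"])
m,im=look("w4")
H=np.array([.477,-.238,.1136]);d=np.array([-.356,-.316,.879])
z=r.as_matrix()[:,2]
print(proj(m,[H,p+.109*z,p+.029*z,[.5031,-.2146,.0488]]))
for n in("wand_tip","wand","loaf_logger_root"):print(n,[(np.round(r.inv().apply(np.array(x["point"])-p),4),x["point"],x["conf"]) for x in env.mark_of("wrist",n)])
cv2.imwrite("pics/w4v.png",cv2.resize(im[:,:,::-1],(784,588),interpolation=2))
E
```

```text
[ 0.4271534  -0.28055859  0.25231337] [ 0.35175126  0.31671648 -0.8808869 ] [-1.04853522 -0.11864586  1.95679616  0.48620122  1.43315915  0.73854935] 0.025875068015111066
[[288.70574906 200.02361547]
 [280.62149734 210.45159173]
 [280.30878199 248.598516  ]
 [287.21879788 184.39810754]]
wand_tip [(array([-0.0015, -0.0024,  0.1075]), [0.4642, -0.2439, 0.1582], 0.57), (array([-0.0042,  0.0121,  0.2265]), [0.5002, -0.218, 0.0468], 0.34)]
wand [(array([ 0.0004, -0.0006,  0.0303]), [0.4383, -0.2706, 0.226], 0.69)]
loaf_logger_root [(array([-0.0065,  0.0098,  0.2304]), [0.5, -0.2139, 0.0438], 0.86)]
```

View pics/w4v.png

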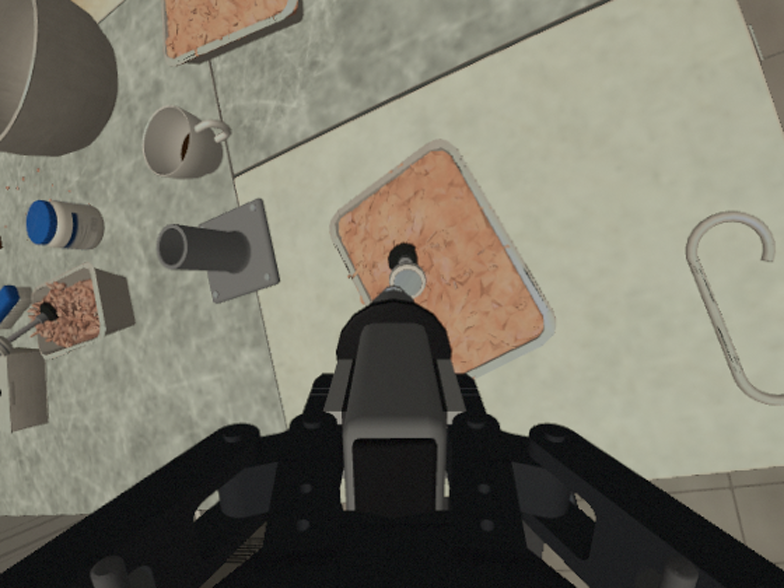

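The wand is held straight in the fingers: nose at (395,290), button just ahead at (407,280), collar at (404,256). Now I'll correct about 8 mm sideways and close in along the pin.

>>> apply_moves(rows="-2 -3 -2 0 0 0;-2 -3 -2 0 0 0;2.8 2.5 -7 0 0 0;2.8 2.5 -7 0 0 0;2.8 2.5 -7 0 0 0;2.8 2.5 -7 0 0 0;0 0 0 0 0 0;0 0 0 0 0 0")

```text
time_s: 7.65
position: [0.434, -0.2773, 0.2205]
tool_rot: [-2.706, -0.238, -0.37]
wrist_force: [-0.1, -0.0, -1.4]
opening: 0.0254
finger_force: 51.0
```

```bash
cat >> h.py <<'E'
def rep(H,d,off=.109):
    p,r=pose();z=r.as_matrix()[:,2];t=p+off*z;e=t-H;a=e@d;l=e-a*d
    m,im=look("tmp");s=env.read_state()
    print("gap mm",a*1e3,"lateral mm",l*1e3,"ang",np.arccos(-z@d),"F",s["wrist_force"]@d,"z",z);print("proj H,tip",proj(m,[H,t]).round(1).tolist());return im
HL=np.array([.477,-.238,.1136]);dL=np.array([-.356,-.316,.879]);dL/=np.linalg.norm(dL)
E
python3 - <<'E'
from h import *
im=rep(HL,dL)
cv2.imwrite("pics/w5.png",cv2.resize(im[150:270,220:340,::-1],(480,480),interpolation=2))
F=[]
for i in range(4):env.snapshot("scene");F.append(env.read_state()["wrist_force"]@dL)
print(F)
E
```

```text
gap mm 12.706012751345947 lateral mm [-0.01986826 -0.84997947 -0.31361389] ang 0.004065433941818657 F -1.220408301414112 z [ 0.3523429   0.31635761 -0.8807794 ]
proj H,tip [[279.6, 206.5], [280.6, 210.4]]
[np.float64(-1.8983336773568582), np.float64(-1.2282840850223218), np.float64(-2.044953012145251), np.float64(-1.6401555047045013)]
```

View pics/w5.png

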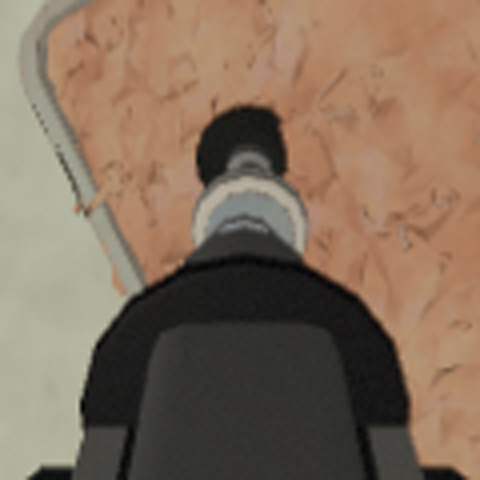

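Button centred at (250,210), nose at (243,225) in the crop: about 1 mm off sideways. I'll creep in now.

>>> apply_moves(rows=".7 .63 -1.76 0 0 0;.7 .63 -1.76 0 0 0;.7 .63 -1.76 0 0 0;.7 .63 -1.76 0 0 0;.7 .63 -1.76 0 0 0;0 0 0 0 0 0;0 0 0 0 0 0")

```text
time_s: 8.48
position: [0.4376, -0.2747, 0.2123]
tool_rot: [-2.706, -0.239, -0.37]
wrist_force: [0.4, -0.0, -1.7]
opening: 0.0252
finger_force: 51.0
```

```bash
cat >> h.py <<'E'
def fd(H,d,n=6):
    F=[]
    for i in range(n):
        env.snapshot("scene");F.append(env.read_state()["wrist_force"]@d)
    rep(H,d);print("Fmean",np.mean(F),np.std(F))
E
python3 -c "
from h import *
fd(HL,dL)"
```

```text
gap mm 3.7651689516868574 lateral mm [ 0.44776647 -1.44476713 -0.33804499] ang 0.003477845722025924 F -1.9344074369106787 z [ 0.35339202  0.31471696 -0.88094683]
proj H,tip [[279.1, 210.1], [280.6, 210.5]]
Fmean -1.7545730078079247 0.36002728332898876
```

>>> apply_moves(rows=".35 .32 -.88 0 0 0;.35 .32 -.88 0 0 0;.35 .32 -.88 0 0 0;.35 .32 -.88 0 0 0;0 0 0 0 0 0;0 0 0 0 0 0")

```text
time_s: 9.33
position: [0.439, -0.2735, 0.2088]
tool_rot: [-2.706, -0.24, -0.37]
wrist_force: [-0.7, 0.1, -1.8]
opening: 0.0256
finger_force: 51.0
```

```bash
python3 -c "
from h import *
fd(HL,dL)"
```

```text
gap mm -0.3185001294478404 lateral mm [ 0.39173115 -1.37837117 -0.33687031] ang 0.003477795307344646 F -2.2250455390590114 z [ 0.35333955  0.31480984 -0.88093469]
proj H,tip [[279.1, 211.4], [280.6, 210.5]]
Fmean -1.6655565723392456 0.39058233743782345
```

>>> apply_moves(rows=".35 .82 -.88 0 0 0;.35 .82 -.88 0 0 0;.35 .32 -.88 0 0 0;0 0 0 0 0 0;0 0 0 0 0 0")

```text
time_s: 10.1
position: [0.4401, -0.2719, 0.2065]
tool_rot: [-2.707, -0.24, -0.37]
wrist_force: [-0.3, -1.3, -0.8]
opening: 0.0256
finger_force: 51.3
```

```bash
python3 -c "
from h import *
fd(HL,dL)"
```

```text
gap mm -3.5220415829470895 lateral mm [ 0.31194417 -0.63693129 -0.10263727] ang 0.0035573805800325838 F 0.4216692364697845 z [ 0.35345802  0.31447882 -0.88100539]
proj H,tip [[280.0, 212.3], [280.6, 210.5]]
Fmean 0.2979975996186659 0.5625840249219609
```

>>> apply_moves(rows=".35 .32 -.88 0 0 0;.35 .32 -.88 0 0 0;.35 .32 -.88 0 0 0;0 0 0 0 0 0;0 0 0 0 0 0")

```text
time_s: 10.87
position: [0.4411, -0.2708, 0.2038]
tool_rot: [-2.707, -0.24, -0.37]
wrist_force: [-1.4, -2.3, 0.8]
opening: 0.0252
finger_force: 51.5
```

```bash
python3 -c "
from h import *
fd(HL,dL)"
```

```text
gap mm -6.60280186242798 lateral mm [ 0.25842914 -0.50529526 -0.07698809] ang 0.0035425396794938418 F 0.2705427906172904 z [ 0.35334091  0.31469083 -0.88097666]
proj H,tip [[280.1, 213.2], [280.6, 210.5]]
Fmean 0.802365658009203 0.3469453792746916
```

>>> apply_moves(rows=".35 .32 -.88 0 0 0;.35 .32 -.88 0 0 0;0 0 0 0 0 0;0 0 0 0 0 0;0 0 0 0 0 0;0 0 0 0 0 0;0 0 0 0 0 0;0 0 0 0 0 0")

```text
time_s: 11.88
position: [0.4418, -0.2701, 0.202]
tool_rot: [-2.707, -0.24, -0.371]
wrist_force: [-1.3, -2.5, 0.5]
opening: 0.0256
finger_force: 51.5
```

>>> apply_moves(rows="0 0 0 0 0 0;0 0 0 0 0 0;0 0 0 0 0 0;0 0 0 0 0 0;0 0 0 0 0 0;0 0 0 0 0 0;0 0 0 0 0 0;0 0 0 0 0 0")

```text
time_s: 12.55
position: [0.4418, -0.2701, 0.202]
tool_rot: [-2.707, -0.24, -0.37]
wrist_force: [-0.4, -2.8, -0.1]
opening: 0.0252
finger_force: 51.5
```

>>> apply_moves(rows="0 0 0 0 0 0;0 0 0 0 0 0;0 0 0 0 0 0;0 0 0 0 0 0;0 0 0 0 0 0;0 0 0 0 0 0;0 0 0 0 0 0;0 0 0 0 0 0")

```text
time_s: 13.22
position: [0.4418, -0.27, 0.2019]
tool_rot: [-2.707, -0.24, -0.37]
wrist_force: [-1.1, -2.6, 0.5]
opening: 0.0255
finger_force: 51.5
```

```bash
python3 - <<'E'
from h import *
fd(HL,dL)
im=look("press1")[1]
for n in("wand","wand_tip"):
    p,r=pose();print(n,[(np.round(r.inv().apply(np.array(x["point"])-p),4),x["conf"]) for x in env.mark_of("wrist",n)])
env.snapshot("scene");mk=env.cut_out("scene","loaf_logger");print(len(mk))
cv2.imwrite("pics/w6.png",cv2.resize(im[150:270,220:340,::-1],(480,480),interpolation=2))
E
```

```text
gap mm -8.63892244123815 lateral mm [ 0.20608783 -0.44433334 -0.07627084] ang 0.0034812638627060213 F 1.1144068419856556 z [ 0.35331897  0.31484138 -0.88093167]
proj H,tip [[280.2, 213.9], [280.6, 210.5]]
Fmean 1.916159610686327 0.5097524216385654
wand [(array([-0.0005,  0.0016,  0.027 ]), 0.66)]
wand_tip [(array([-0.0053, -0.4473,  0.437 ]), 0.66)]
2
```

View pics/w6.png

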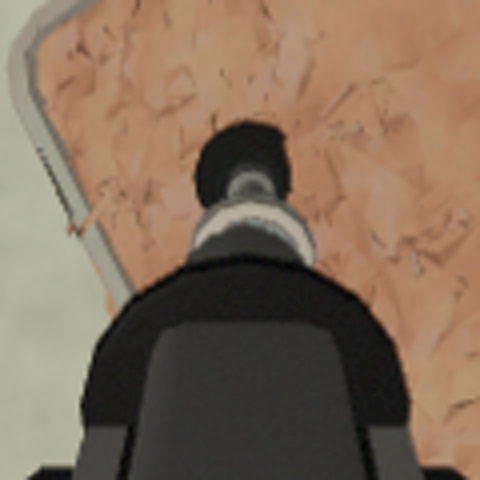

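Nose seated on the head: ring centred at (252,225), wand axis at 243, so about 2 mm off, with roughly 3.5 N held for over 2 s. Next I'll retreat and view the mince logger.

>>> apply_moves(rows="-3.5 -3.2 8.8 0 0 0;-7 -6.3 17.6 0 0 0;-10.5 -9.5 26.5 0 0 0;5 20 5 0 0 0;5 34 5 -.041 .046 0;5 37 5 -.041 .046 0;5 37 5 -.041 .046 0;5 37 5 -.041 .046 0")

```text
time_s: 14.48
position: [0.4447, -0.1221, 0.28]
tool_rot: [-2.929, -0.12, -0.332]
wrist_force: [1.4, -0.2, -2.7]
opening: 0.0256
finger_force: 51.0
```

>>> apply_moves(rows="5 37 5 -.041 .046 0;5 37 5 -.041 .046 0;5 37 5 -.041 .046 0;5 37 5 -.041 .046 0;5 37 5 0 0 0;5 37 5 0 0 0;5 37 5 0 0 0;0 0 0 0 0 0")

```text
time_s: 15.15
position: [0.4799, 0.1406, 0.3155]
tool_rot: [-3.139, 0.003, -0.31]
wrist_force: [0.3, -0.2, -1.5]
opening: 0.0254
finger_force: 51.3
```

```bash
python3 - <<'E'
from h import *
p,r=pose();print(p,r.as_euler("xyz"),env.read_state()["q"])
m,im=look("f1");print([(x["point"],x["conf"]) for x in env.mark_of("wrist","foil_logger_root")])
print(proj(m,[[.5705,.259,.081],[.535,.277,.13]]))
for n in("wand","wand_tip"):print(n,[(np.round(r.inv().apply(np.array(x["point"])-p),4),x["conf"]) for x in env.mark_of("wrist",n)])
E
```

```text
[0.47986879 0.14062761 0.31553217] [-3.13877363e+00  2.57545697e-03 -3.10187303e-01] [ 0.05609245 -0.17520893  1.83616157  0.00356846  1.48203558  1.93676091]
[([0.5671, 0.2641, 0.0798], 0.61)]
[[161.80497784 138.87750828]
 [143.10733792 179.73399786]]
wand [(array([-0.0012,  0.0027,  0.0304]), 0.82)]
wand_tip [(array([-0.0062,  0.0007,  0.106 ]), 0.4)]
```

>>> apply_moves(rows="-5 25 0 0 0 0;-5 25 0 0 0 0;-5 25 0 0 0 0;-5 25 0 0 0 0;-5 25 0 0 0 0;-5 25 0 0 0 0;-5 25 0 0 0 0;0 0 0 0 0 0")

```text
time_s: 16.02
position: [0.4449, 0.3115, 0.3144]
tool_rot: [-3.141, 0.002, -0.316]
wrist_force: [-0.1, 0.1, -2.4]
opening: 0.0254
finger_force: 51.3
```

```bash
python3 - <<'E'
from h import *
p,r=pose();print(p,r.as_euler("xyz"))
m,im=look("f2");print([(x["point"],x["conf"]) for x in env.mark_of("wrist","foil_logger_root")])
import pickle
m1=pickle.load(open("pics/f1.pkl","rb"));a=cv2.imread("pics/f1.png");b=cv2.imread("pics/f2.png")
out=[]
for mm,i in((m1,a),(m,b)):
    q=proj(mm,[[.5705,.259,.081],[.535,.277,.13]]);c=np.clip(q.mean(0).astype(int),50,[509,369]);print(q,c-50);out.append(cv2.resize(i[c[1]-50:c[1]+50,c[0]-50:c[0]+50],(400,400),interpolation=2))
cv2.imwrite("pics/f12.png",np.hstack(out))
E
```

```text
[0.44485106 0.31149471 0.31437438] [-3.14119192e+00  2.34949272e-03 -3.16053741e-01]
[([0.5678, 0.262, 0.0801], 0.83)]
[[161.80497784 138.87750828]
 [143.10733792 179.73399786]] [102 109]
[[290.36871105  59.27178473]
 [285.1804115   93.82779307]] [237  26]
```

View pics/f12.png

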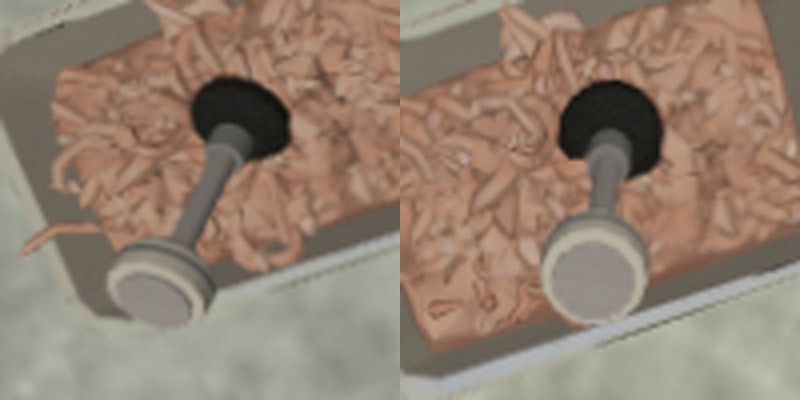

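Left crop (f1): collar (240,118), button (155,300). Right crop (f2): collar (612,128), button (598,277).

```bash
python3 - <<'E'
from h import *
import pickle
ms=[pickle.load(open(f"pics/f{i}.pkl","rb")) for i in(1,2)]+[env.camera_model("top")]
c=[(162,138.5),(290,58),(197.1,211.5)];h=[(140.8,184),(286.5,95.3),(187.5,223)]
C,e=tri(list(zip(ms,c)));print(C,e);C2,_=tri(list(zip(ms,c))[:2]);print(C2)
H,e=tri(list(zip(ms,h)));print(H,e);H2,e2=tri(list(zip(ms,h))[:2]);print(H2,e2)
for m,p in zip(ms,c):print(onplane(m,p,.081))
for a,b in((C,H),(C2,H2)):
    d=b-a;print(np.linalg.norm(d),d/np.linalg.norm(d),np.arccos(d[2]/np.linalg.norm(d)))
C[:]=np.mean([onplane(m,p,.081) for m,p in zip(ms,c)],0);d=(H-C);d/=np.linalg.norm(d);print(C,d)
p,r=pose();tz=r.as_matrix()[:,2]
rv=np.cross(tz,-d);rv*=np.arcsin(np.linalg.norm(rv))/np.linalg.norm(rv)
print("rotvec",rv,"target TCP for 40mm gap",H+d*.149,"delta",H+d*.149-p)
E
```

```text
[0.57125488 0.25881612 0.08069358] [array([-0.2, -0.3]), array([0.3, 0.6]), array([-0.2, -0.2])]
[0.57127672 0.25884054 0.08066771]
[0.53249639 0.27638575 0.14003759] [array([-0.2, -0.3]), array([0.2, 0.2]), array([-0.3,  1. ])]
[0.53237448 0.27644745 0.13992323] [array([-0.2, -0.2]), array([0.2, 0.4])]
[0.57082886 0.25860325 0.081     ]
[0.57186003 0.25899135 0.081     ]
[0.57076784 0.25831893 0.081     ]
0.07302481442221911 [-0.53075775  0.2405981   0.81265538] 0.6221018991091224
0.07303837548851458 [-0.53262745  0.24106381  0.81129294] 0.6244360711709254
[0.57115225 0.25863784 0.081     ] [-0.53124462  0.24390828  0.81134943]
rotvec [-0.25975118 -0.56867173  0.00087796] target TCP for 40mm gap [0.45334094 0.31272809 0.26092866] delta [ 0.00759724  0.00368833 -0.05342533]
```

>>> apply_moves(rows="2 1 -4 0 0 .11;2 1 -4 0 0 .11;2 1 -4 0 0 .11;2 1 -4 0 0 .11;0 0 -4 0 0 .11;0 0 -4 0 0 .11;0 0 0 0 0 0")

```text
time_s: 16.7
position: [0.4539, 0.3119, 0.2897]
tool_rot: [3.141, 0.002, 0.342]
wrist_force: [-0.2, -0.0, -2.1]
opening: 0.0256
finger_force: 51.2
```

>>> apply_moves(rows="0 0 -5 -.0433 -.0948 0;0 0 -5 -.0433 -.0948 0;0 0 -5 -.0433 -.0948 0;0 0 -5 -.0433 -.0948 0;0 0 -5 -.0433 -.0948 0;0 0 -4 -.0433 -.0948 0;0 0 0 0 0 0;0 0 0 0 0 0")

```text
time_s: 17.37
position: [0.453, 0.3132, 0.2609]
tool_rot: [2.678, -0.43, 0.444]
wrist_force: [1.0, 0.6, -1.8]
opening: 0.025
finger_force: 51.3
```

```bash
cat >> h.py <<'E'
HF=np.array([.5325,.2764,.1400]);dF=np.array([-.5312,.2425,.8115]);dF/=np.linalg.norm(dF)
E
python3 - <<'E'
from h import *
rep(HF,dF);print(env.read_state()["q"])
p,r=pose()
for n in("wand","wand_tip"):print(n,[(np.round(r.inv().apply(np.array(x["point"])-p),4),x["conf"]) for x in env.mark_of("wrist",n)])
E
```

```text
gap mm 40.258560585287185 lateral mm [-0.41484882  0.48088002 -0.41525705] ang 0.0028652072472626178 F -2.0449497185402885 z [ 0.52902212 -0.2438313  -0.81282341]
proj H,tip [[280.9, 198.1], [280.1, 210.5]]
[ 0.63518546 -0.11536185  1.96806538 -0.62929759  1.04988056  2.12060344]
wand [(array([-0.0039,  0.0011,  0.0303]), 0.69)]
wand_tip [(array([-0.0023,  0.0013,  0.1046]), 0.56)]
```

>>> apply_moves(rows="2.6 -1.2 -4.1 0 0 0;3.7 -1.7 -5.7 0 0 0;3.7 -1.7 -5.7 0 0 0;3.7 -1.7 -5.7 0 0 0;2.1 -1 -3.3 0 0 0;0 0 0 0 0 0;0 0 0 0 0 0")

```text
time_s: 18.1
position: [0.4696, 0.3064, 0.2368]
tool_rot: [2.675, -0.432, 0.447]
wrist_force: [0.9, 0.1, -2.3]
opening: 0.0256
finger_force: 51.3
```

```bash
python3 -c "
from h import *
fd(HF,dF)"
```

```text
gap mm 11.114990541534207 lateral mm [1.0613888  1.34827323 0.29187119] ang 0.0019215727148287729 F -1.783228086099533 z [ 0.53290095 -0.24275364 -0.81060919]
proj H,tip [[281.0, 208.5], [280.0, 210.5]]
Fmean -1.5352828244728 0.41275444214669654
```

>>> apply_moves(rows=".8 -.37 -1.2 0 0 0;.8 -.37 -1.2 0 0 0;.8 -.37 -1.2 0 0 0;.8 -.37 -1.2 0 0 0;.5 -.24 -.8 0 0 0;0 0 0 0 0 0;0 0 0 0 0 0")

```text
time_s: 19.03
position: [0.4733, 0.3049, 0.2316]
tool_rot: [2.675, -0.433, 0.447]
wrist_force: [-1.0, 0.3, -1.8]
opening: 0.0255
finger_force: 51.3
```

```bash
python3 -c "
from h import *
fd(HF,dF)"
```

```text
gap mm 3.9409177127018276 lateral mm [0.94025615 1.15493976 0.27035265] ang 0.0016698359252521494 F -1.5668202071857915 z [ 0.53258064 -0.24307952 -0.81072203]
proj H,tip [[280.9, 210.6], [280.0, 210.4]]
Fmean -1.601242929011286 0.6080637548892455
```

>>> apply_moves(rows=".53 -.24 -.81 0 0 0;.53 -.24 -.81 0 0 0;.53 -.24 -.81 0 0 0;0 0 0 0 0 0;0 0 0 0 0 0")

```text
time_s: 19.8
position: [0.4749, 0.3042, 0.2291]
tool_rot: [2.675, -0.433, 0.447]
wrist_force: [0.5, -0.3, -2.1]
opening: 0.0252
finger_force: 51.3
```

```bash
python3 -c "
from h import *
fd(HF,dF)"
```

```text
gap mm 0.9100324811649139 lateral mm [0.91411501 1.141098   0.25737724] ang 0.0016446788227910073 F -1.6042486532287563 z [ 0.53254313 -0.24311382 -0.81073639]
proj H,tip [[280.9, 211.6], [280.1, 210.4]]
Fmean -1.9821798291471537 0.44886885458216175
```

>>> apply_moves(rows=".53 -.24 -.81 0 0 0;.53 -.24 -.81 0 0 0;.53 -.24 -.81 0 0 0;0 0 0 0 0 0;0 0 0 0 0 0")

```text
time_s: 20.57
position: [0.4765, 0.3036, 0.227]
tool_rot: [2.675, -0.433, 0.447]
wrist_force: [-1.3, 0.8, -1.3]
opening: 0.0257
finger_force: 51.5
```

```bash
python3 -c "
from h import *
fd(HF,dF)"
```

```text
gap mm -2.0519930085878264 lateral mm [0.94637242 1.16297393 0.27195546] ang 0.0017205444831327838 F 0.49343344011805484 z [ 0.53262015 -0.2430917  -0.81069242]
proj H,tip [[280.9, 212.7], [280.0, 210.5]]
Fmean 0.1628356638004835 0.21083396446090458
```

>>> apply_moves(rows=".53 -.24 -.81 0 0 0;.53 -.24 -.81 0 0 0;.53 -.24 -.81 0 0 0;0 0 0 0 0 0;0 0 0 0 0 0")

```text
time_s: 21.33
position: [0.4781, 0.3028, 0.2245]
tool_rot: [2.675, -0.433, 0.447]
wrist_force: [-1.1, 1.1, 1.4]
opening: 0.0252
finger_force: 51.6
```

```bash
python3 -c "
from h import *
fd(HF,dF)"
```

```text
gap mm -5.063833496048609 lateral mm [0.90657288 1.15319453 0.24882543] ang 0.0016656153698253564 F 0.4869065454336676 z [ 0.53254727 -0.24314518 -0.81072426]
proj H,tip [[280.9, 213.7], [280.0, 210.5]]
Fmean 1.0044966646271127 0.5918141906123205
```

>>> apply_moves(rows=".53 -.24 -.81 0 0 0;.53 -.24 -.81 0 0 0;0 0 0 0 0 0;0 0 0 0 0 0;0 0 0 0 0 0;0 0 0 0 0 0;0 0 0 0 0 0;0 0 0 0 0 0")

```text
time_s: 22.35
position: [0.4791, 0.3023, 0.2229]
tool_rot: [2.675, -0.433, 0.447]
wrist_force: [-1.2, 2.0, 0.3]
opening: 0.0256
finger_force: 51.7
```

>>> apply_moves(rows="0 0 0 0 0 0;0 0 0 0 0 0;0 0 0 0 0 0;0 0 0 0 0 0;0 0 0 0 0 0;0 0 0 0 0 0;0 0 0 0 0 0;0 0 0 0 0 0")

```text
time_s: 23.02
position: [0.4791, 0.3023, 0.2228]
tool_rot: [2.675, -0.433, 0.447]
wrist_force: [-1.7, 0.3, 0.5]
opening: 0.0254
finger_force: 51.7
```

>>> apply_moves(rows="0 0 0 0 0 0;0 0 0 0 0 0;0 0 0 0 0 0;0 0 0 0 0 0;0 0 0 0 0 0;0 0 0 0 0 0;0 0 0 0 0 0;0 0 0 0 0 0")

```text
time_s: 23.68
position: [0.4791, 0.3023, 0.2228]
tool_rot: [2.675, -0.433, 0.447]
wrist_force: [-0.7, 0.3, 0.7]
opening: 0.0253
finger_force: 51.7
```

```bash
python3 - <<'E'
from h import *
fd(HF,dF)
p,r=pose()
for n in("wand","foil_logger_root"):print(n,[(np.round(r.inv().apply(np.array(x["point"])-p),4),x["conf"]) for x in env.mark_of("wrist",n)])
m,im=look("press2")
for c in ("wrist",):
    for x in env.cut_out(c,"foil_logger"):
        ys,xs=np.nonzero(x["mask"]);print(x["conf"],xs.min(),xs.max(),ys.min(),ys.max(),[(y,xs[ys==y].min(),xs[ys==y].max()) for y in np.unique(ys)[::3]])
print("collar expected",proj(m,[[.5711,.2587,.081],HF]))
E
```

```text
gap mm -7.127427273135372 lateral mm [0.86318015 1.14077044 0.22413366] ang 0.001568287675944561 F 2.0489534973104493 z [ 0.53244508 -0.24317373 -0.81078282]
proj H,tip [[280.9, 214.4], [280.0, 210.4]]
Fmean 1.4094453755029672 0.6138935000854591
wand [(array([-0.0009,  0.003 ,  0.0344]), 0.86)]
foil_logger_root [(array([-0.0039, -0.006 ,  0.1737]), 0.56), (array([-0.2598,  0.3883,  0.2807]), 0.55)]
0.64 262 293 180 216 [(np.int64(180), np.int64(275), np.int64(282)), (np.int64(183), np.int64(270), np.int64(289)), (np.int64(186), np.int64(267), np.int64(291)), (np.int64(189), np.int64(267), np.int64(292)), (np.int64(192), np.int64(269), np.int64(292)), (np.int64(195), np.int64(273), np.int64(292)), (np.int64(198), np.int64(269), np.int64(292)), (np.int64(201), np.int64(266), np.int64(291)), (np.int64(204), np.int64(264), np.int64(291)), (np.int64(207), np.int64(263), np.int64(293)), (np.int64(210), np.int64(262), np.int64(293)), (np.int64(213), np.int64(263), np.int64(266)), (np.int64(216), np.int64(263), np.int64(264))]
collar expected [[280.99428594 193.82412712]
 [280.91513346 214.37283064]]
```

>>> apply_moves(rows="-.14 .6 -.27 0 0 0;-.14 .6 -.27 0 0 0;-.14 .6 -.27 0 0 0;0 0 0 0 0 0;0 0 0 0 0 0;0 0 0 0 0 0;0 0 0 0 0 0;0 0 0 0 0 0")

```text
time_s: 24.9
position: [0.4787, 0.3041, 0.222]
tool_rot: [2.675, -0.433, 0.447]
wrist_force: [-1.3, -0.5, 0.5]
opening: 0.0254
finger_force: 51.7
```

>>> apply_moves(rows="0 0 0 0 0 0;0 0 0 0 0 0;0 0 0 0 0 0;0 0 0 0 0 0;0 0 0 0 0 0;0 0 0 0 0 0;0 0 0 0 0 0;0 0 0 0 0 0")

```text
time_s: 25.57
position: [0.4787, 0.3041, 0.222]
tool_rot: [2.675, -0.433, 0.447]
wrist_force: [-1.6, -0.5, 1.1]
opening: 0.0254
finger_force: 51.7
```

>>> apply_moves(rows="0 0 0 0 0 0;0 0 0 0 0 0;0 0 0 0 0 0;0 0 0 0 0 0;0 0 0 0 0 0;0 0 0 0 0 0;0 0 0 0 0 0;0 0 0 0 0 0")

```text
time_s: 26.23
position: [0.4787, 0.3041, 0.222]
tool_rot: [2.675, -0.433, 0.447]
wrist_force: [-1.2, -0.8, 2.5]
opening: 0.0254
finger_force: 51.7
```

>>> apply_moves(rows="-2.6 1.2 4 0 0 0;-8 3.6 12 0 0 0;-16 7.3 24.5 0 0 0;-10 5 30 0 0 0;0 0 20 .0433 .0948 0;0 0 10 .0433 .0948 0;0 0 0 .0433 .0948 0;0 0 0 .0433 .0948 0")

```text
time_s: 26.9
position: [0.442, 0.3223, 0.3245]
tool_rot: [3.001, -0.149, 0.355]
wrist_force: [0.5, -0.4, -2.9]
opening: 0.0257
finger_force: 51.3
```

```bash
python3 - <<'E'
from h import *
p,r=pose();print(p,r.as_matrix()[:,2])
E
```

```text
[0.44199391 0.3223204  0.32451951] [ 0.18699918 -0.08046089 -0.97905942]
```

>>> apply_moves(rows="10 -24 0 .0433 .0948 0;15 -36 -4 .0433 .0948 0;15 -36 -4 0 0 -.11;15 -36 -4 0 0 -.11;15 -36 -4 0 0 -.11;15 -36 -4 0 0 -.11;15 -36 -4 0 0 -.11;15 -36 -4 0 0 -.11")

```text
time_s: 27.57
position: [0.5574, 0.0436, 0.2939]
tool_rot: [-3.141, -0.0, -0.322]
wrist_force: [0.9, 0.7, -2.5]
opening: 0.0253
finger_force: 51.4
```

>>> apply_moves(rows="10 -24 -5 0 0 0;9 -22 -5 0 0 0;0 0 -5 0 0 0;0 0 0 0 0 0;0 0 0 0 0 0")

```text
time_s: 27.98
position: [0.5756, -0.0001, 0.2788]
tool_rot: [-3.141, 0.001, -0.317]
wrist_force: [0.6, 0.5, -2.5]
opening: 0.0255
finger_force: 51.2
```

```bash
python3 - <<'E'
from h import *
p,r=pose();z=r.as_matrix()[:,2];print(p,z,r.as_euler("xyz"),r.as_rotvec())
R0=R.from_euler("xyz",[-3.141,-.001,-.317]);print("turn",(R0*r.inv()).as_rotvec(),"shift",np.array([.5774,0,.1243])-p)
look("b")
for n in("wand","wand_tip","holder_mouth"):print(n,[(np.round(r.inv().apply(np.array(x["point"])-p),4),x["point"],x["conf"]) for x in env.mark_of("wrist",n)])
E
```

```text
[ 5.75629275e-01 -9.30860544e-05  2.78789055e-01] [-1.23710581e-03  8.36815244e-04 -9.99998885e-01] [-3.14118299e+00  1.43626941e-03 -3.16882979e-01] [-3.10161825e+00  4.95579396e-01  2.12587035e-03]
turn [-0.00058541 -0.00237196 -0.00011706] shift [ 1.77072495e-03  9.30860544e-05 -1.54489055e-01]
wand []
wand_tip [(array([-0.0022, -0.0009,  0.1076]), [0.5737, 0.0015, 0.1712], 0.55), (array([ 0.0032, -0.0035,  0.2796]), [0.5794, 0.0025, -0.0008], 0.2)]
holder_mouth [(array([-0.0005, -0.0014,  0.1812]), [0.5754, 0.0015, 0.0976], 0.94)]
```

>>> apply_moves(rows="1.8 0 0 0 0 0;0 0 -16 0 0 0;0 0 -18 0 0 0;0 0 -18 0 0 0;0 0 -18 0 0 0;0 0 -18 0 0 0;0 0 -18 0 0 0;0 0 -18 0 0 0")

```text
time_s: 28.85
position: [0.5781, -0.0003, 0.1551]
tool_rot: [-3.141, -0.001, -0.316]
wrist_force: [-0.2, -0.5, -3.2]
opening: 0.0255
finger_force: 51.3
```

>>> apply_moves(rows="0 0 -12 0 0 0;0 0 -12 0 0 0;0 0 0 0 0 0;0 0 0 0 0 0;0 0 0 0 0 0")

```text
time_s: 29.27
position: [0.5787, -0.0009, 0.1327]
tool_rot: [-3.141, -0.002, -0.317]
wrist_force: [0.3, -0.1, -2.0]
opening: 0.0251
finger_force: 51.1
```

```bash
python3 - <<'E'
from h import *
F=[]
for i in range(5):env.snapshot("scene");F.append(env.read_state()["wrist_force"])
print(pose()[0],np.mean(F,0))
E
```

```text
[ 0.57839118 -0.00088111  0.13237993] [ 0.13443181  0.12303602 -1.69131178]
```

>>> apply_moves(rows="-.8 .6 -2 0 0 0;0 0 -2 0 0 0;0 0 -2 0 0 0;0 0 -1.5 0 0 0;0 0 0 0 0 0;0 0 0 0 0 0")

```text
time_s: 30.02
position: [0.577, -0.0001, 0.1243]
tool_rot: [3.141, 0.0, -0.317]
wrist_force: [-1.7, 1.3, 2.9]
opening: 0.0254
finger_force: 51.6
```

```bash
python3 - <<'E'
from h import *
F=[]
for i in range(5):env.snapshot("scene");F.append(env.read_state()["wrist_force"])
print(pose()[0],np.mean(F,0))
E
```

```text
[ 5.77027531e-01 -1.18146441e-04  1.24278647e-01] [-2.70032139  0.98595066  3.22692804]
```

Collar is on the rim (+5 N), so I'll release gradually.

>>> apply_moves(rows="0 0 0 0 0 0;0 0 0 0 0 0;0 0 0 0 0 0;0 0 0 0 0 0;0 0 0 0 0 0;0 0 0 0 0 0;0 0 0 0 0 0;0 0 0 0 0 0", gripper=-1)

```text
time_s: 30.93
position: [0.5771, -0.0002, 0.124]
tool_rot: [-3.142, -0.0, -0.317]
wrist_force: [-0.2, 0.7, 0.5]
opening: 0.0855
finger_force: 0.0
```

>>> apply_moves(rows="0 0 0 0 0 0;0 0 10 0 0 0;0 0 18 0 0 0;0 0 22 0 0 0;0 0 24 0 0 0;0 0 24 0 0 0;0 0 24 0 0 0;0 0 20 0 0 0")

```text
time_s: 31.6
position: [0.5775, -0.0002, 0.269]
tool_rot: [-3.141, -0.003, -0.317]
wrist_force: [0.7, -0.5, 0.2]
opening: 0.0855
finger_force: 0.0
```

>>> apply_moves(rows="-15 0 10 0 0 0;-15 0 10 0 0 0;-15 0 10 0 0 0;-15 0 10 0 0 0;0 0 0 0 0 0;0 0 0 0 0 0")

```text
time_s: 32.1
position: [0.5174, -0.0002, 0.3074]
tool_rot: [-3.141, -0.003, -0.317]
wrist_force: [0.2, 1.3, 0.1]
opening: 0.0855
finger_force: 0.0
```

```bash
python3 - <<'E'
from h import *
s=env.read_state();print(s["position"],s["wrist_force"],s["opening"],s["time_s"])
for c in("wrist","top","scene"):
    im=env.snapshot(c);cv2.imwrite(f"pics/end_{c}.png",im[:,:,::-1]);m=env.camera_model(c)
    for n in("wand","holder_mouth","coffee_cup","salt_tub"):print(c,n,[(np.round(x["point"],4),x["conf"]) for x in env.mark_of(c,n)][:2])
    if c!="wrist":
        a=cv2.imread(f"pics/{c}0.png").astype(int);q=proj(m,[.577,0,.14])[0].astype(int);b=im[:,:,::-1].astype(int)
        print("diff",np.abs(a-b)[q[1]-25:q[1]+25,q[0]-25:q[0]+25].mean())
    else:
        for x in env.cut_out(c,"wand")[:1]:
            k=x["mask"];ys,xs=np.nonzero(k);print(xs.mean(),ys.mean(),proj(m,[[.577,0,.18],[.577,0,.1]]))
            print(xs.min(),xs.max(),ys.min(),ys.max())
E
```

```text
[ 5.17373006e-01 -2.31302887e-04  3.07391839e-01] [0.18518534 1.32680628 0.0877542 ] 0.08550380397458311 32.1
wrist wand [(array([ 5.76e-01, -5.00e-04,  9.54e-02]), 0.93)]
wrist holder_mouth []
wrist coffee_cup [(array([ 0.703 ,  0.0059, -0.0015]), 0.74)]
wrist salt_tub [(array([ 0.6936,  0.2631, -0.0015]), 0.68)]
263.1663516068053 136.98235664776308 [[257.5473072  139.76468439]
 [262.90641511 134.88037407]]
243 286 115 159
top wand []
top holder_mouth [(array([ 0.5754, -0.0009,  0.0905]), 0.81)]
top coffee_cup [(array([ 0.7072,  0.005 , -0.0059]), 0.69)]
top salt_tub [(array([ 0.6961,  0.2642, -0.001 ]), 0.77)]
diff 32.3188
scene wand [(array([ 0.5754, -0.0008,  0.096 ]), 0.82), (array([ 0.5041, -0.2181,  0.0444]), 0.5)]
scene holder_mouth [(array([5.773e-01, 2.000e-04, 9.820e-02]), 0.56), (array([ 0.5025, -0.2103,  0.0462]), 0.25)]
scene coffee_cup [(array([ 0.7045,  0.0031, -0.0036]), 0.75)]
scene salt_tub [(array([ 0.6977,  0.2648, -0.0017]), 0.86), (array([ 0.5729,  0.2765, -0.0034]), 0.44)]
diff 21.1128
```

```bash
python3 -c "
from workcell import env
print(env.close_job())"
```

```text
the job is handed in; nothing more can be done
None
```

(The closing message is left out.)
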